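Charge the mill jar from the chute

ROBOT

A 7-joint arm with a two-finger parallel gripper is mounted at the origin on the work surface. World frame = base frame: x ahead of the robot, y to its left, z up, the work surface at z = 0. Lengths are in m, angles in rad, forces in N, time in s.
With the tool pointing down it reaches from about 0.425 to 0.875 m from the base axis. Payload 9.9 kg.
Tool frame: the origin (TCP) lies on the centre line of the jaws, within the pads' length; the fingertips stand 19 mm ahead of it and the grasp point (between the pads) is the TCP; z points along the fingers, y is the line along which they close (so a half turn about z gives the same grasp; the last joint's range is limited). The gripper opens to 85 mm and grips with 20 to 120 N. Pads are 22 mm wide; open, the fingers measure 114 mm over their backs; the gripper's body (76 mm by 85 mm) begins 54 mm behind the grasp point. The pads swing forward as they close: fully open they stand 13 mm farther back than shut.
Start: joints at [-1.324, 0.576, 0.025, 1.437, -0.015, 1.129, -0.057], TCP at [0.219, 0.638, 0.25] pointing down, gripper open.
Joint ranges: [-2.76, 2.76], [-0.34, 2.15], [-1.52, 1.57], [0.19, 2.46], [-1.09, 4.23], [0.17, 1.99], [-2.82, 2.82]. Speed limits (rad/s): [2.22, 2.22, 3.01, 3.01, 3.14, 3.14, 3.14].

INTERFACE

Orientations are given as a unit quaternion [x, y, z, w].
In Python, from plant import robot gives the robot as it stands.
- The arm moves only by the shell command python3 -m handwheel 'ROWS' [OPENING] [FORCE]. ROWS is JSON, a list of rows, each a list of 4 numbers: the shift along the world's x, y, z in cm, then the turn about the world's z in rad. A call has 1 to 10 rows; each row shifts and turns the commanded pose from where the row before left it; what a row does not reach is not made up. A row lasts 1/10 s, in which the tool goes at most 50 mm and 8.59 degrees, less where a joint would pass 70% of its speed; a pose out of reach is approached as far as the arm can. A call is refused whole if a number of a shift passes 5 or a number of a turn 0.15, either way. A call with a gripper value outside its range is refused whole. OPENING is the gripper's target within -1 to 1 (fully open at 1, half-way at 0, shut at -1), set as the call begins (- or left out, the last holds). The fingers move at their own pace and stop on an object; FORCE is the grip in N (left out, the last holds). Time passes only in rows, so rows that do not move let the fingers close. It gives the time, the measured TCP pose, the force, the opening and the grip force at its end, in the units of the state.
- robot.get_state(): the state, without advancing time (a new reading comes with each control period).
- robot.read_camera(name): name is "side" or "top" or "wrist"; returns the picture (400x640x3 uint8, red, green, blue); there is no depth.
- robot.camera_model(name): a dict with "camera_matrix" (3x3 intrinsics, pixels), "extrinsics" (4x4, takes a point from world to camera coordinates); the wrist camera has in their place "tool_from_camera" (4x4, takes a point from camera to tool coordinates, whose origin is the TCP and whose axes are the flange's). Camera axes: x right, y down, z forward; pixel columns grow to the right and rows downward; lengths in m; the calibration is good to about 2 mm. A picture is of the moment at which its call begins: read the wrist's pose just before it. camera_model takes no time and is no camera call.
- robot.sign_off(): hands the job in; it is judged then, once.
The state is a dict: "clock": time; "q": joint angles; "joint_vel": joint speeds; "joint_torque": joint torques, N m; "tool_pos": TCP position; "ee_rot": TCP orientation; "contact_force": force on the tool from outside, world axes, zero at the start; "torque": the same for the moment, N m; "opening": finger opening in m; "grip_force": force on a finger pad.
Only numpy, scipy, OpenCV 4.12 (cv2) and the standard library are available. Lean on these libraries where they do the work, as an engineer would, in place of code of your own. Each camera call takes 0.05 s, during which the arm holds its last target. There are 200 camera calls.

TASK

Pick up the steel chute that holds the two grinding balls and tip it so that both balls run out of its spout into the open jar standing on the balance; do not touch the balls with the gripper, and leave the jar upright on the balance. Then set the empty chute down upright on the bench, standing on its feet, and let go.

Things in the scene. Friction and masses are not known exactly. Their poses are not given: they have to be found in the camera images.
- chute: Open steel channel 170 x 30 mm (24 inside), floor and walls 3 mm, 0.2 kg. Origin on the bench under its middle, z up, x along it: spout (open) at -x, roughly towards the robot; +x end closed. On its feet the floor climbs 10 deg to the spout, so balls stay back if carried level. At x=0 the walls span z 18-42 mm: pinch there, across y, pads at z 32. Spout lip, floor level: (-83, 0, 36) mm.
- jar: Open steel jar, loose on the round pan of the white bench balance (not the identical spare jar standing on the bench): 72 mm diameter, 90 mm high, neck 60 mm outside, 54 mm inside; 0.4 kg. Origin: centre of its underside, on the pan 56 mm above the bench; z up, mouth at z = 90 mm. The balance is 250 x 190 mm, its body 47 mm high.
- ball_1: Steel grinding ball, 16 mm diameter, 17 g; origin at its centre, axes meaningless. Lies at the closed end of the chute. Rolls freely: starts once the spout is lowered by more than 10 deg from standing level; about 40 deg empties the chute briskly.
- ball_2: Steel grinding ball, 16 mm diameter, 17 g; origin at its centre, axes meaningless. Lies at the closed end of the chute, in front of ball_1. Rolls freely: starts once the spout is lowered by more than 10 deg from standing level; about 40 deg empties the chute briskly.
Things that resemble listed ones, but are neither listed nor needed, are in the scene too. What is shaped like the chute but yellow is not meant.

How it is judged:
On the way, in this order (a step that is already met when the one before it is completed fails the run):
1. the chute is lifted off the bench with both balls still in it (height (world z) of chute above 0.04 m and x of ball_1 in the frame of chute between -0.09 and 0.09 m and y of ball_1 in the frame of chute between -0.015 and 0.015 m and z of ball_1 in the frame of chute between 0 and 0.055 m and x of ball_2 in the frame of chute between -0.09 and 0.09 m and y of ball_2 in the frame of chute between -0.015 and 0.015 m and z of ball_2 in the frame of chute between 0 and 0.055 m), for 0.1 s.
2. both balls lie in the jar on the balance, the chute still held clear of the bench (height (world z) of chute above 0.03 m and horizontal distance between each of ball_1, ball_2 and jar below 0.028 m and z of ball_1 in the frame of jar between 0 and 0.055 m and z of ball_2 in the frame of jar between 0 and 0.055 m), for 0.1 s.
At the end, for the whole second after the job is handed in: Both balls lie inside the jar (centres within 28 mm of its axis and less than 55 mm above its underside); the jar is upright within 6 degrees and within 50 mm of where it started, at rest; the chute stands on the bench on its feet, upright within 7 degrees, at rest and released (horizontal distance between each of ball_1, ball_2 and jar below 0.028 m and z of ball_1 in the frame of jar between 0 and 0.055 m and z of ball_2 in the frame of jar between 0 and 0.055 m and distance of jar from where it was at the start of the episode below 0.05 m and angle between jar's own z axis and vertical below 0.1 rad and height (world z) of chute below 0.012 m and angle between chute's own z axis and vertical below 0.12 rad and linear speed of each of chute, jar below 0.03 m/s and linear speed of each of ball_1, ball_2 below 0.15 m/s); the robot touches nothing.
It fails at once if the gripper touches a ball (contact force between the fingers and ball_1 above 0.5 N or contact force between the fingers and ball_2 above 0.5 N).
It fails at once if the jar is knocked over (angle between jar's own z axis and vertical above 0.5 rad).
It also fails if it takes over 54 s, if anything falls off the work surface, if the arm or the gripper's body presses on something with over 40 N, if the wrist force passes 120 N, or if a joint passes its speed limit or range.

## Working session

There is one attempt and no reset: what is moved stays moved. The work goes in short steps, Python scripts to look and compute and a shell command to move; the robot and the scene stay as the last step left them, time stands still between calls to the robot, and variables do not carry over. Pictures are saved under pics/ and viewed, at most 10 in all, crops included, and the job is handed in when it is done.

```bash
mkdir -p pics; ls
python3 - <<'E'
from plant import robot
import cv2,numpy as np
for n in("top","side"):
    cv2.imwrite(f"pics/{n}0.png",robot.read_camera(n)[:,:,::-1]); print(n,{k:np.round(v,3).tolist() for k,v in robot.camera_model(n).items()})
print(robot.get_state())
E
```

```text
pics
top {'camera_matrix': [[406.273, 0.0, 319.799], [0.0, 406.273, 196.027], [0.0, 0.0, 1.0]], 'extrinsics': [[0.012, -1.0, 0.01, 0.047], [-0.992, -0.014, -0.124, 0.479], [0.124, -0.008, -0.992, 0.923], [0.0, 0.0, 0.0, 1.0]]}
side {'camera_matrix': [[431.675, 0.0, 324.36], [0.0, 431.675, 196.893], [0.0, 0.0, 1.0]], 'extrinsics': [[0.871, -0.492, -0.004, -0.396], [-0.371, -0.651, -0.662, 0.268], [0.323, 0.578, -0.75, 1.05], [0.0, 0.0, 0.0, 1.0]]}
{'clock': 0.1, 'q': array([-1.32382834,  0.57650334,  0.02482252,  1.43779649, -0.01499617,
        1.12899571, -0.05649678]), 'joint_vel': array([-0.00010959, -0.00127734,  0.00114642, -0.00053649,  0.00101848,
       -0.00037491, -0.00188638]), 'joint_torque': array([ 4.91783198e-03, -7.67299104e+01,  2.25718439e+00, -2.86602777e+01,
        1.58231752e-02,  8.54657439e-03, -1.21847415e-05]), 'tool_pos': array([0.21907981, 0.63807383, 0.24950084]), 'ee_rot': array([ 1.64602168e-01,  9.86359747e-01, -7.53906400e-04, -9.08282648e-05]), 'contact_force': array([ 0.52505716, -0.47674482,  0.29186645]), 'torque': array([-0.03750164, -0.03145133, -0.01263544]), 'grip_force': 0.0, 'opening': 0.08547371772817837}
```

View pics/top0.png

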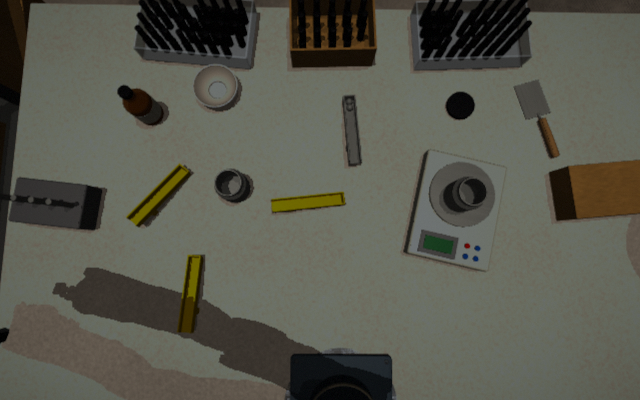

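View pics/side0.png

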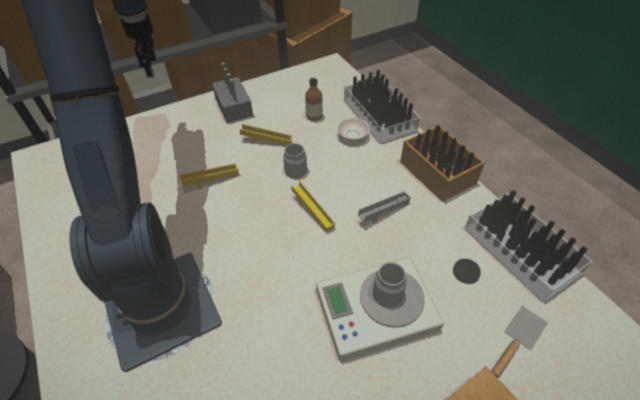

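The top view shows the grey chute from (349,97), its closed end with the balls, to (354,163) at the spout. The jar's mouth on the balance is near (470,191). The spare jar is at (233,184).

```bash
cat > h.py <<'E'
from plant import robot
import cv2,numpy as np
from scipy.spatial.transform import Rotation as R
def cam(n):
    m=robot.camera_model(n)
    if n!="wrist": return m["camera_matrix"],np.array(m["extrinsics"])
    s=robot.get_state(); T=np.eye(4); T[:3,:3]=R.from_quat(s["ee_rot"]).as_matrix(); T[:3,3]=s["tool_pos"]
    return m["camera_matrix"],np.linalg.inv(T@m["tool_from_camera"])
def ray(n,u,v,z,c=None):
    K,E=c or cam(n); d=E[:3,:3].T@np.linalg.solve(K,[u,v,1]); o=-E[:3,:3].T@E[:3,3]
    return o+d*(z-o[2])/d[2]
def tri(a,b):
    A=[];B=[]
    for n,u,v in(a,b):
        K,E=cam(n);d=E[:3,:3].T@np.linalg.solve(K,[u,v,1]);d/=np.linalg.norm(d);o=-E[:3,:3].T@E[:3,3];P=np.eye(3)-np.outer(d,d);A.append(P);B.append(P@o)
    return np.linalg.solve(sum(A),sum(B))
E
python3 - <<'E'
from h import *
np.set_printoptions(precision=3,suppress=True)
print("closed",ray("top",349,97,.027),"spout",ray("top",354,164,.057))
print("jar",ray("top",470,191,.146),"spare",ray("top",231,182,.09))
print("jar tri",tri(("top",470,191),("side",392,270)))
print("block top?",tri(("top",551,172),("side",447,400)), "bottle",tri(("top",124,92),("side",314,82)))
big=[cv2.resize(robot.read_camera("top")[y:y+150,x:x+200,::-1],None,fx=4,fy=4,interpolation=cv2.INTER_CUBIC)[:600] for x,y in((325,85),)]
cv2.imwrite("pics/c1.png",big[0])
E
```

```text
closed [ 0.722 -0.015  0.027] spout [ 0.55  -0.025  0.057]
jar [ 0.478 -0.256  0.146] spare [0.499 0.249 0.09 ]
jar tri [ 0.48  -0.257  0.146]
block top? [ 0.515 -0.512 -0.027] bottle [0.685 0.477 0.133]
```

View pics/c1.png

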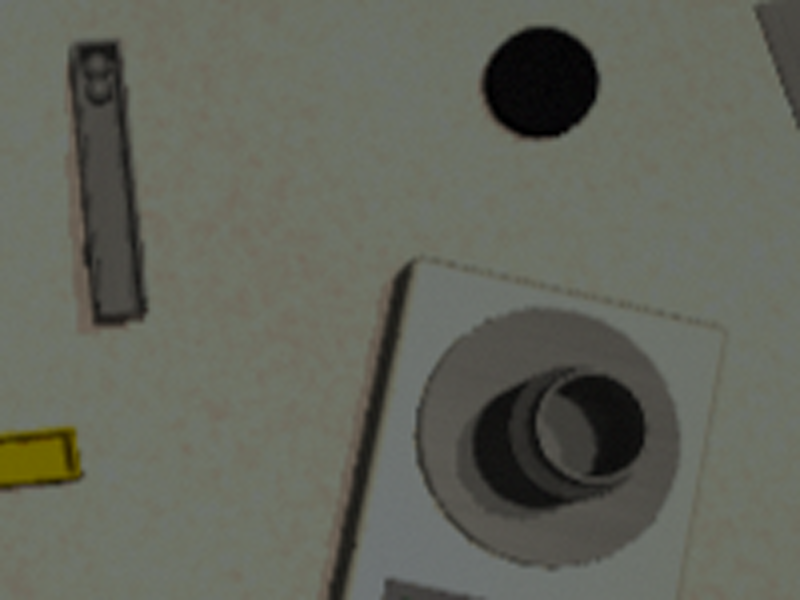

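```bash
python3 -m handwheel '[[2.6,-4.1,0,0.1],[2.6,-4.1,0,0.1],[2.6,-4.1,0,0.1],[2.6,-4.1,0,0.09],[2.6,-4.1,0,0],[2.6,-4.1,0,0],[2.6,-4.1,0,0],[2.6,-4.1,0,0],[2.6,-4.1,0,0],[2.6,-4.1,0,0]]' 0.3
python3 -m handwheel '[[2.6,-4.1,0,0],[2.6,-4.1,0,0],[2.6,-4.1,0,0],[2.6,-4.1,0,0],[2.6,-4.1,0,0],[2.6,-4.1,0,0],[0,0,0,0],[0,0,0,0]]'
python3 - <<'E'
from h import *
print("closed",ray("top",349,95.5,.027),"spout",ray("top",354.75,165,.057),"jar",ray("top",472.75,191.75,.146))
E
```

```text
clock: 1.15
tool_pos: [0.4799, 0.2266, 0.2503]
ee_rot: [-0.03, 1.0, 0.0, 0.0]
contact_force: [1.0, 1.8, 0.2]
opening: 0.0558
grip_force: 0.0
clock: 1.95
tool_pos: [0.6353, -0.0192, 0.2496]
ee_rot: [-0.028, 1.0, -0.0, -0.001]
contact_force: [-0.4, 1.9, 0.0]
opening: 0.0557
grip_force: 0.0
closed [ 0.72533929 -0.01491954  0.027     ] spout [ 0.5477076  -0.02634981  0.057     ] jar [ 0.47680115 -0.26208608  0.146     ]
```

```bash
python3 -m handwheel '[[5,0,0,0],[5,0,0,0],[5,0,0,0],[5,0,0,0],[5,0,0,0],[5,0,0,0],[5,0,0,0],[5,0,0,0],[5,0,0,0]]'
python3 -c "
from h import *;s=robot.get_state();print(s['q'],R.from_quat(s['ee_rot']).as_matrix()[:,2])"
```

```text
clock: 2.85
tool_pos: [0.9315, -0.0282, 0.2361]
ee_rot: [-0.011, 1.0, 0.007, 0.012]
contact_force: [0.4, -0.7, 0.4]
opening: 0.0554
grip_force: 0.0
[-0.0669698   1.19911725  0.71294357  0.21844238 -0.68758697  1.75070615
  1.66880385] [ 0.02443539  0.01390255 -0.99960474]
```

```bash
python3 -m handwheel '[[5,0,0,0],[5,0,0,0],[5,0,0,0],[5,0,0,0],[5,0,0,0]]'
python3 -c "
from h import *;s=robot.get_state();print(s['q'],R.from_quat(s['ee_rot']).as_matrix()[:,2])"
```

```text
clock: 3.35
tool_pos: [1.0009, -0.0269, 0.1912]
ee_rot: [-0.007, 0.996, 0.002, 0.089]
contact_force: [0.2, -0.7, -0.3]
opening: 0.0554
grip_force: 0.0
[-0.07277543  1.29234444  1.10241582  0.19408305 -1.08516595  1.58025
  1.68617718] [ 0.17812568  0.00516345 -0.9839942 ]
```

```bash
python3 -m handwheel '[[5,0,0,0],[5,0,0,0],[5,0,0,0],[5,0,0,0],[5,0,0,0]]'
python3 -c "
from h import *;s=robot.get_state();print(s['q'],R.from_quat(s['ee_rot']).as_matrix()[:,2])"
python3 -m handwheel '[[-5,0,0.5,0],[-5,0,0.5,0],[-5,0,0.5,0],[-5,0,0.5,0],[-5,0,0.5,0]]'
python3 -c "
from h import *;s=robot.get_state();print(s['q'],R.from_quat(s['ee_rot']).as_matrix()[:,2])"
```

```text
clock: 3.85
tool_pos: [1.0727, -0.0207, 0.1489]
ee_rot: [-0.007, 0.984, 0.001, 0.176]
contact_force: [0.0, -0.1, -0.5]
opening: 0.0554
grip_force: 0.0
[-0.07837351  1.35183761  1.07823409  0.19403874 -1.08592714  1.34397163
  1.68004678] [ 0.34589425  0.00389057 -0.93826544]
clock: 4.35
tool_pos: [0.9011, -0.0217, 0.1748]
ee_rot: [-0.006, 0.984, 0.002, 0.18]
contact_force: [1.0, -0.4, 2.0]
opening: 0.0554
grip_force: 0.0
[-0.43161572  1.03006811  1.02716773  1.23459509 -1.08601247  1.02172389
  2.22736915] [ 0.35475663  0.00539033 -0.93494314]
```

```bash
python3 -m handwheel '[[-3,0,0,0],[-3,0,0,0],[-3,0,0,0],[-3,0,0,0],[-3,0,0,0],[-3,0,0,0],[-3,0,0,0],[-2,0,0,0],[0,0,0,0],[0,0,0,0]]'
python3 - <<'E'
from h import *
s=robot.get_state();print(s['q'],R.from_quat(s['ee_rot']).as_matrix())
K,E=cam("wrist");print(E.tolist());print(robot.camera_model("wrist"))
cv2.imwrite("pics/w1.png",robot.read_camera("wrist")[:,:,::-1])
E
```

```text
clock: 5.35
tool_pos: [0.6737, -0.0231, 0.1761]
ee_rot: [-0.005, 0.983, 0.002, 0.181]
contact_force: [0.8, 0.3, 0.6]
opening: 0.0553
grip_force: 0.0
[-0.5966218   0.69146366  0.93246345  1.90518743 -1.08597395  0.6649013
  2.54122495] [[-0.93428165 -0.01113132  0.35636203]
 [-0.00994492  0.99993723  0.00516122]
 [-0.35639711  0.00127804 -0.9343337 ]]
[[-0.01067728666896222, 0.999940874442694, 0.0020598951845074817, 0.029373344768603], [0.7811697025401279, 0.007055240938478396, 0.6242788795151335, -0.599701607934232], [0.6242274356216326, 0.00827473226650731, -0.7811988462761327, -0.14273745596661638], [0.0, 0.0, 0.0, 1.0]]
{'camera_matrix': array([[276.33720652,   0.        , 324.43303535],
       [  0.        , 276.33720652, 201.0902753 ],
       [  0.        ,   0.        ,   1.        ]]), 'tool_from_camera': array([[-7.02881817e-04, -9.52393871e-01, -3.04869515e-01,
         7.73068675e-02],
       [ 9.99999591e-01, -8.42798532e-04,  3.27335538e-04,
         5.68352352e-04],
       [-5.68695940e-04, -3.04869160e-01,  9.52394074e-01,
        -1.22314452e-01],
       [ 0.00000000e+00,  0.00000000e+00,  0.00000000e+00,
         1.00000000e+00]])}
```

View pics/w1.png

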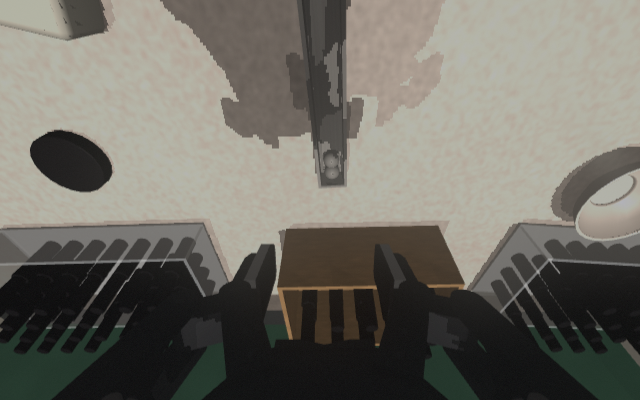

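The wrist view shows the chute's closed end at about (332,186), with both balls just inside it at (332,160) and (333,172).

Run:
```python
from h import *
c=cam("wrist")
print(ray("wrist",319,184,.025,c),ray("wrist",345.5,184,.025,c),ray("wrist",303,0,.045,c),ray("wrist",346,0,.045,c))
im=cv2.imread("pics/side0.png")[180:230,345:425]
cv2.imwrite("pics/s1.png",cv2.resize(im,None,fx=9,fy=9,interpolation=cv2.INTER_CUBIC))
```

```text
[ 0.7255702  -0.02779812  0.025     ] [7.25292068e-01 1.38657469e-05 2.50000000e-02] [ 0.56846357 -0.03749085  0.045     ] [ 0.56816778 -0.01007162  0.045     ]
```

View pics/s1.png

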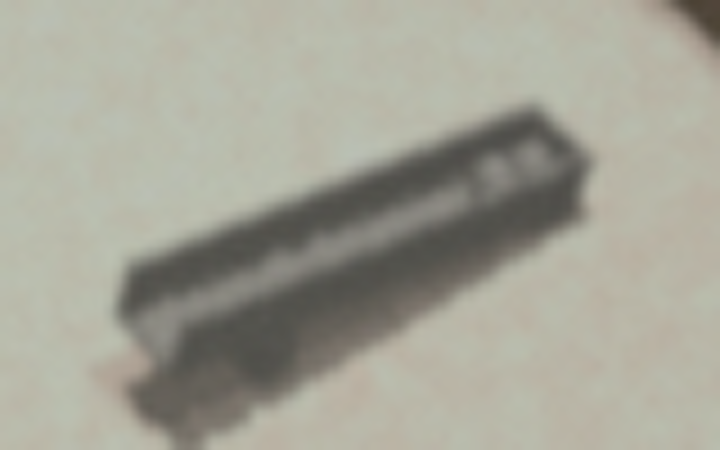

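```bash
python3 -m handwheel '[[-2,0.2,-1,0.05],[-1.8,0.15,-1.4,0],[0,0,-3,0],[0,0,-3,0],[0,0,-3,0],[0,0,-2,0],[0,0,-1,0],[0,0,0,0],[0,0,0,0]]'
python3 - <<'E'
from h import *
s=robot.get_state();print(s['tool_pos'],R.from_quat(s['ee_rot']).as_matrix())
E
```

```text
clock: 6.3
tool_pos: [0.6465, -0.0228, 0.0451]
ee_rot: [-0.03, 0.985, 0.005, 0.168]
contact_force: [-0.2, 0.4, 0.3]
opening: 0.0554
grip_force: 0.0
[ 0.64645141 -0.02277657  0.04513822] [[-9.42084290e-01 -6.05497425e-02  3.29865003e-01]
 [-5.70573221e-02  9.98165144e-01  2.02683994e-02]
 [-3.30486994e-01  2.73326952e-04 -9.43810506e-01]]
```

```bash
python3 -m handwheel '[[-0.5,0.15,-0.6,0],[-0.5,0.15,-0.7,0],[0,0,0,0]]'
python3 - <<'E'
from h import *
s=robot.get_state();print(s['q'],s['tool_pos'],R.from_quat(s['ee_rot']).as_matrix())
E
```

```text
clock: 6.6
tool_pos: [0.6402, -0.0193, 0.0375]
ee_rot: [-0.03, 0.987, 0.007, 0.16]
contact_force: [0.3, -0.3, -0.2]
opening: 0.0553
grip_force: 0.0
[-0.17755599  0.70518034  0.21663762  2.0425083  -1.08569676  0.17221612
  2.65247446] [ 0.64015163 -0.01926395  0.03754164] [[-0.94706557 -0.06187635  0.31502083]
 [-0.05748494  0.99807627  0.02322166]
 [-0.31585169  0.00388348 -0.94880063]]
```

```bash
python3 -m handwheel '[[-0.4,0,-0.5,0],[-0.2,0,-0.3,0],[0,0,0,0],[0,0,0,0]]'
python3 -m handwheel '[[0,0,0,0],[0,0,0,0],[0,0,0,0],[0,0,0,0],[0,0,0,0],[0,0,0,0],[0,0,0,0],[0,0,0,0]]' -1 100
python3 - <<'E'
from h import *
s=robot.get_state();print(s['q'],s['tool_pos'],s['ee_rot'],R.from_quat(s['ee_rot']).as_matrix()[:,2])
E
```

```text
clock: 7.0
tool_pos: [0.6375, -0.0204, 0.0332]
ee_rot: [-0.03, 0.987, 0.007, 0.156]
contact_force: [0.1, -0.8, 0.5]
opening: 0.0555
grip_force: 0.0
clock: 7.8
tool_pos: [0.6375, -0.0203, 0.0336]
ee_rot: [-0.03, 0.987, 0.007, 0.156]
contact_force: [-1.7, -0.4, 5.8]
opening: 0.0287
grip_force: 98.8
[-0.1735641   0.71038418  0.21383673  2.04439081 -1.085616    0.17221796
  2.65394413] [ 0.63753983 -0.02033963  0.03358981] [-0.02986564  0.98723783  0.00711096  0.15626564] [ 0.30811795  0.02337437 -0.95106097]
```

```bash
python3 -m handwheel '[[0,0,1,0],[0,0,2,0],[0,0,3,0],[0,0,4,0],[0,0,4,0],[0,0,4,0],[0,0,4,0],[0,0,4,0],[0,0,4,0],[0,0,3,0]]'
python3 -m handwheel '[[1,0,0,0],[2,0,0,0],[3,0,0,0],[3,0,0,0],[3,0,0,0],[3,0,0,0],[3,0,0,0],[3,0,0,0],[3,0,0,0],[3,0,0,0]]'
cat >> h.py <<'E'
REF=R.from_quat([-0.02986564,0.98723783,0.00711096,0.15626564])
def chute():
    s=robot.get_state(); C=(R.from_quat(s['ee_rot'])*REF.inv()*R.from_euler('z',3.6,degrees=True)).as_matrix()
    o=s['tool_pos']+C@[0,0,-.032]; o=s['tool_pos']-C@np.array([.001,0,.0335])
    f=C@[np.cos(np.radians(10)),0,-np.sin(np.radians(10))] # along floor to closed end
    print("tcp",s['tool_pos'].round(4),"floor spout-up deg",np.degrees(-np.arcsin(f[2])).round(2),"yaw",np.degrees(np.arctan2(C[1,0],C[0,0])).round(1),"roll",np.degrees(np.arcsin(C[2,1])).round(1),"lip",(o+C@[-.083,0,.036]).round(4),"q",s['q'].round(2))
E
python3 -c "from h import *;chute()"
```

```text
clock: 8.8
tool_pos: [0.6373, -0.0203, 0.3654]
ee_rot: [-0.03, 0.987, 0.007, 0.156]
contact_force: [0.8, 0.5, -2.2]
opening: 0.0287
grip_force: 98.9
clock: 9.8
tool_pos: [0.9086, -0.0199, 0.3603]
ee_rot: [-0.03, 0.987, 0.008, 0.155]
contact_force: [0.9, 0.6, -1.4]
opening: 0.0289
grip_force: 99.0
tcp [ 0.9086 -0.0199  0.3603] floor spout-up deg 10.19 yaw 3.6 roll 0.1 lip [ 0.8247 -0.0253  0.3631] q [-0.27  0.87  0.81  0.81 -0.7   1.34  1.92]
```

```bash
python3 -m handwheel '[[3,0,1,0],[3,0,1,0],[4,0,1,0],[4,0,1,0],[4,0,1,0]]' >/dev/null; python3 -c "from h import *;chute()"
```

```text
tcp [ 1.009  -0.0215  0.3694] floor spout-up deg 5.89 yaw 3.2 roll -0.1 lip [ 0.9252 -0.0261  0.3659] q [-0.08  1.11  1.04  0.2  -1.03  1.54  1.72]
```

```bash
python3 -m handwheel '[[4,0,1,0],[4,0,1,0]]' >/dev/null; python3 -c "from h import *;chute()"
```

```text
tcp [ 1.034  -0.0175  0.3665] floor spout-up deg 2.37 yaw 3.3 roll -0.5 lip [ 0.9506 -0.0223  0.3578] q [-0.08  1.13  1.09  0.19 -1.09  1.47  1.72]
```

```bash
python3 -m handwheel '[[-1,-0.5,0,0],[-1.5,-1,0,-0.02],[-1.5,-2,0,-0.03],[-1.5,-2,0,-0.03],[-1.5,-2,0,-0.03],[-1.5,-2,0,-0.03],[-1.5,-2,0,-0.03],[-1.5,-2,0,-0.03],[-1.5,-2,0,-0.03],[-1.5,-2,0,-0.03]]' >/dev/null; python3 -c "from h import *;chute()"
```

```text
tcp [ 0.8876 -0.1919  0.367 ] floor spout-up deg 2.43 yaw -11.6 roll -0.5 lip [ 0.8057 -0.1751  0.3584] q [-0.25  0.9   1.18  1.03 -1.02  1.23  2.07]
```

```bash
python3 -m handwheel '[[-1.5,-2,0,-0.03],[-1.5,-2,-1,-0.03],[-1.5,-2,-1.5,-0.03],[-1.5,-2,-2,-0.03],[-1.5,-2,-2,-0.03],[-1.5,-2,-2,-0.03],[-1.5,-2,-2,-0.03],[-1.3,-2,-2,-0.02],[-1,-2,-2,-0.02],[-0.7,-1.5,-1.5,0]]' >/dev/null; python3 -m handwheel '[[-0.2,-0.5,-0.5,0],[0,0,0,0],[0,0,0,0]]' >/dev/null
python3 - <<'E'
from h import *
chute()
a=robot.read_camera("top");b=robot.read_camera("side")
cv2.imwrite("pics/t2.png",np.vstack([cv2.resize(a[120:300,400:600,::-1],None,fx=2,fy=2),cv2.resize(b[180:320,340:540,::-1],None,fx=2,fy=2)])[:600])
cv2.imwrite("pics/t2.png",np.hstack([cv2.resize(a[40:240,400:600,::-1],None,fx=2,fy=2),cv2.resize(b[180:380,340:540,::-1],None,fx=2,fy=2)]))
E
```

```text
tcp [ 0.752  -0.3905  0.2048] floor spout-up deg 2.27 yaw -25.8 roll -0.5 lip [ 0.6768 -0.3541  0.196 ] q [-0.04  0.87  0.94  1.48 -1.06  0.81  2.33]
```

View pics/t2.png

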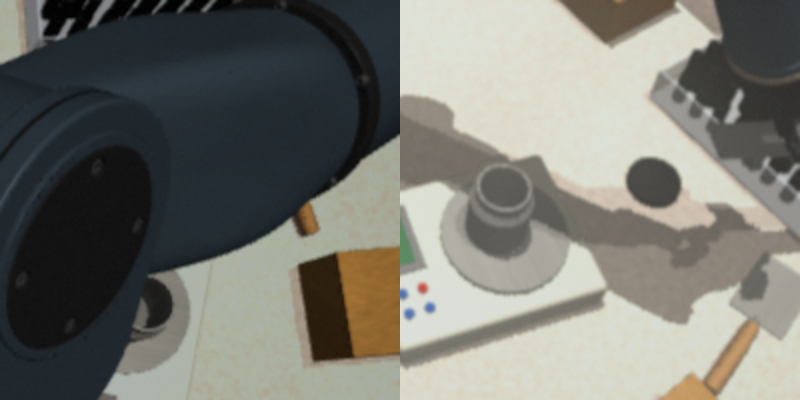

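```bash
python3 -m handwheel '[[-0.3,0.1,-0.9,0],[-0.8,0.4,-1,0],[-1.6,0.7,-1,0],[-2,0.9,-0.9,0],[-2,0.95,0,0]]' >/dev/null; python3 -c "from h import *;chute()"
python3 -m handwheel '[[-2,0.95,0,0],[-2,0.95,0,0],[-2,0.95,0,0],[-2,0.9,0,0],[-1.7,0.75,0,0],[-1.4,0.6,0,0],[-0.8,0.4,0,0],[-0.5,0.2,0,0],[0,0,0,0],[0,0,0,0]]' >/dev/null
python3 - <<'E'
from h import *
chute()
b=robot.read_camera("side")
cv2.imwrite("pics/t3.png",cv2.resize(b[170:320,320:520,::-1],None,fx=4,fy=4,interpolation=cv2.INTER_CUBIC))
E
```

```text
tcp [ 0.683  -0.3591  0.165 ] floor spout-up deg 2.4 yaw -25.8 roll -0.5 lip [ 0.6078 -0.3227  0.1564] q [-0.02  0.75  0.77  1.74 -1.07  0.58  2.45]
tcp [ 0.5609 -0.3039  0.167 ] floor spout-up deg 2.23 yaw -25.8 roll -0.5 lip [ 0.4857 -0.2675  0.1582] q [ 0.04  0.52  0.55  2.08 -1.07  0.3   2.58]
```

View pics/t3.png

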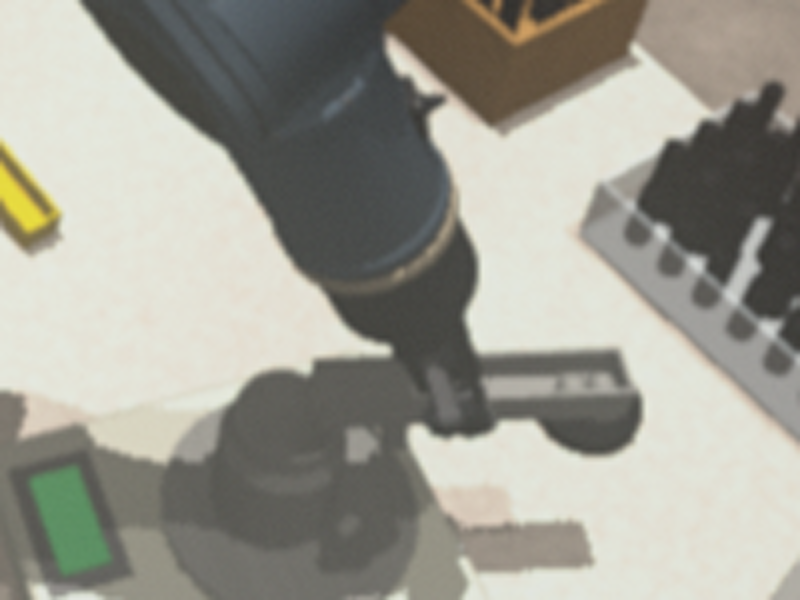

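```bash
python3 -m handwheel '[[0.5,-0.24,0,0],[1,-0.48,0,0],[1.5,-0.72,0,0],[1.8,-0.87,0,0],[1.8,-0.87,0,0],[1.8,-0.87,0,0],[1.8,-0.87,0,0],[1.8,-0.87,0,0],[1.8,-0.87,0,0],[1.8,-0.87,0,0]]' >/dev/null; python3 -m handwheel '[[1.2,-0.58,0,0],[0.6,-0.29,0,0],[0,0,0,0],[0,0,0,0],[0,0,0,0],[0,0,0,0],[0,0,0,0],[0,0,0,0],[0,0,0,0],[0,0,0,0]]' >/dev/null;python3 -c "from h import *;chute()"
```

```text
tcp [ 0.7342 -0.3877  0.167 ] floor spout-up deg 2.26 yaw -25.8 roll -0.5 lip [ 0.659  -0.3512  0.1581] q [ 0.05  0.8   0.71  1.57 -0.94  0.62  2.3 ]
```

```bash
python3 -m handwheel '[[-3.9,1.89,0,0],[-4.5,2.17,0,0],[-4.5,2.17,0,0],[-4.5,2.17,0,0],[0,0,0,0],[0,0,0,0],[0,0,0,0],[0,0,0,0],[0,0,0,0],[0,0,0,0]]'; python3 -m handwheel '[[0,0,0,0],[0,0,0,0],[0,0,0,0],[0,0,0,0],[0,0,0,0],[0,0,0,0],[0,0,0,0]]' >/dev/null
python3 - <<'E'
from h import *
chute()
b=robot.read_camera("side")
cv2.imwrite("pics/t4.png",cv2.resize(b[170:320,320:520,::-1],None,fx=4,fy=4,interpolation=cv2.INTER_CUBIC))
E
```

```text
clock: 17.45
tool_pos: [0.5607, -0.3039, 0.1666]
ee_rot: [0.218, 0.95, -0.052, 0.216]
contact_force: [-0.8, -0.2, -2.1]
opening: 0.0285
grip_force: 100.9
tcp [ 0.5602 -0.3037  0.1669] floor spout-up deg 2.26 yaw -25.8 roll -0.5 lip [ 0.485  -0.2673  0.1581] q [ 0.06  0.51  0.51  2.08 -1.03  0.28  2.54]
```

View pics/t4.png

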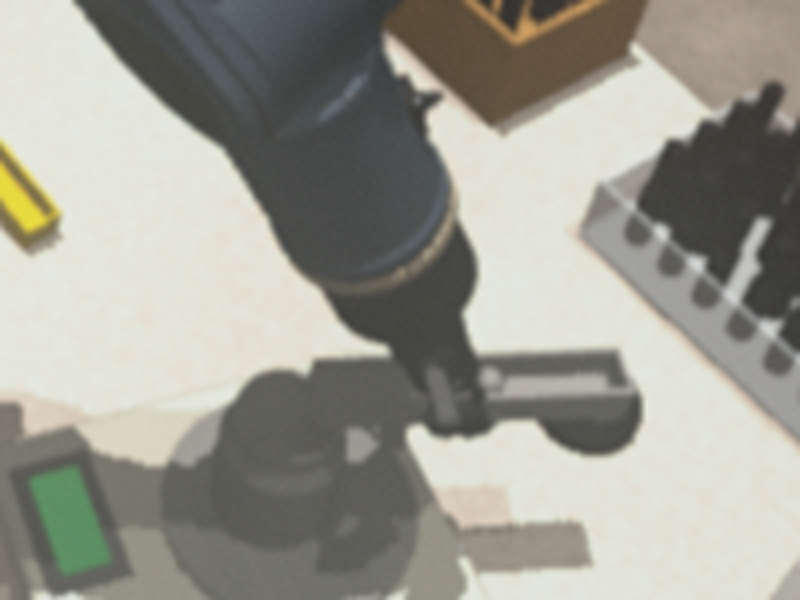

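```bash
python3 -m handwheel '[[0,0,0,0],[0,0,0,0],[0,0,0,0],[0,0,0,0],[0,0,0,0]]' >/dev/null
cat > prof.py <<'E'
from h import *
def prof(im): # gray along visible chute floor, rows 264-267, cols 438..476
    return im[263:268,438:478].mean(2).max(0).astype(int)[::1]
if __name__=="__main__":
    for n in("t3","t4"):
        im=cv2.resize(cv2.imread(f"pics/{n}.png"),(200,150),interpolation=cv2.INTER_AREA); print(n,im[93:98,118:158].mean(2).max(0).astype(int).tolist())
    print("now",prof(robot.read_camera("side")).tolist())
E
python3 prof.py
```

```text
t3 [75, 88, 123, 152, 167, 173, 175, 174, 174, 173, 174, 174, 174, 174, 175, 175, 175, 176, 176, 172, 161, 140, 143, 155, 170, 175, 170, 160, 153, 149, 154, 163, 174, 173, 165, 156, 143, 136, 146, 192]
t4 [77, 102, 140, 164, 174, 170, 153, 142, 164, 172, 176, 175, 175, 175, 175, 176, 177, 177, 177, 177, 177, 178, 178, 177, 178, 178, 179, 179, 178, 179, 179, 179, 174, 160, 150, 145, 145, 144, 158, 198]
now [76, 101, 137, 162, 176, 173, 161, 147, 161, 173, 176, 174, 176, 175, 174, 176, 177, 175, 177, 177, 178, 177, 177, 177, 177, 179, 178, 178, 179, 178, 179, 179, 174, 162, 151, 147, 145, 147, 160, 199]
```

Run:
```python
from h import *
w=robot.read_camera("wrist"); cv2.imwrite("pics/w2.png",w[:,:,::-1])
```

```text
(no output)
```

View pics/w2.png

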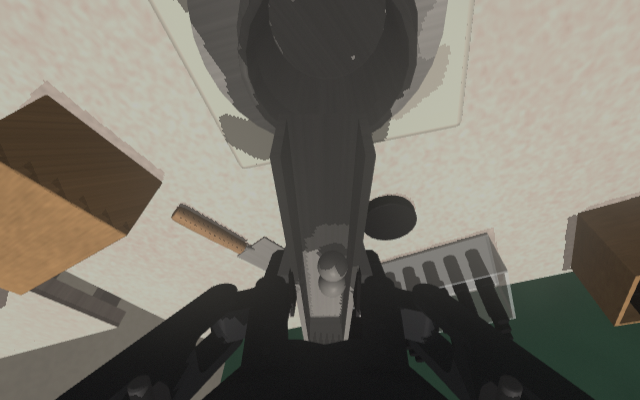

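The wrist view shows both balls still in the chute, touching each other mid-way at (332,265) and (332,285). They stay at rest on a 2.3° slope, so rolling resistance holds them there. The spout at (325,122) lines up with the jar mouth at about (330,30).

```bash
cat > balls.py <<'E'
from h import *
s=robot.get_state()
C=(R.from_quat(s['ee_rot'])*REF.inv()*R.from_euler('z',3.6,degrees=True)).as_matrix(); o=s['tool_pos']-C@np.array([.001,0,.0335])
K,E=cam("wrist"); w=robot.read_camera("wrist")
def pix(x):
    p=C@[x,0,.0215-x*.176+.008]+o; c=K@(E[:3,:3]@p+E[:3,3]); return c[:2]/c[2]
xs=np.linspace(-.083,.08,300); rows=np.array([pix(x) for x in xs])
g=cv2.cvtColor(w,cv2.COLOR_RGB2GRAY)[110:330,275:380]
h=cv2.HoughCircles(cv2.resize(g,None,fx=4,fy=4,interpolation=cv2.INTER_CUBIC),cv2.HOUGH_GRADIENT,1.5,40,param1=120,param2=32,minRadius=30,maxRadius=110)
out=[] if h is None else [(round(a/4+275),round(b/4+110),round(r/4),int(1000*xs[np.argmin(abs(rows[:,1]-(b/4+110)))])) for a,b,r in h[0][:6]]
print("u,v,r,x_mm",[c for c in out if 312<c[0]<345]); print("rows",rows[[0,150,299]].round().tolist()); chute()
E
python3 balls.py
```

```text
u,v,r,x_mm [(336, 303, 18, 43)]
rows [[320.0, 117.0], [322.0, 265.0], [323.0, 325.0]]
tcp [ 0.5602 -0.3037  0.1669] floor spout-up deg 2.27 yaw -25.8 roll -0.5 lip [ 0.485  -0.2673  0.158 ] q [ 0.06  0.51  0.51  2.08 -1.03  0.28  2.54]
```

```bash
cat > mon.py <<'E'
from h import *
import os
w=cv2.cvtColor(robot.read_camera("wrist"),cv2.COLOR_RGB2GRAY).astype(float)[:,318:348]
p=w.mean(1)
if os.path.exists("prev.npy"):
    d=abs(w-np.load("prev.npy")).mean(1); print("diff per 10 rows from 120",[int(d[i:i+10].mean()) for i in range(120,320,10)])
np.save("prev.npy",w); print("prof",[int(p[i:i+6].mean()) for i in range(120,324,6)]); chute()
E
python3 mon.py
python3 -m handwheel '[[0.5,-0.24,0,0],[1,-0.48,0,0],[1.5,-0.72,0,0],[2,-0.96,0,0],[2.5,-1.2,0,0],[3,-1.45,0,0],[3.5,-1.7,0,0],[4,-1.9,0,0],[0,0,0,0],[0,0,0,0]]' >/dev/null;python3 -m handwheel '[[0,0,0,0],[0,0,0,0],[0,0,0,0]]' >/dev/null; python3 mon.py
```

```text
prof [59, 59, 59, 60, 60, 60, 60, 61, 61, 61, 61, 61, 61, 61, 61, 61, 61, 70, 78, 78, 74, 63, 62, 63, 75, 104, 101, 98, 113, 114, 116, 118, 105, 69]
tcp [ 0.5602 -0.3037  0.1669] floor spout-up deg 2.27 yaw -25.8 roll -0.5 lip [ 0.485  -0.2673  0.1581] q [ 0.06  0.51  0.51  2.08 -1.03  0.28  2.54]
diff per 10 rows from 120 [13, 13, 12, 11, 10, 10, 9, 9, 9, 9, 12, 12, 23, 75, 71, 35, 38, 22, 45, 33]
prof [73, 73, 73, 72, 72, 72, 71, 71, 71, 71, 71, 71, 71, 71, 71, 71, 71, 84, 90, 90, 90, 106, 139, 143, 141, 140, 137, 136, 137, 126, 77, 80, 100, 118]
tcp [ 0.7399 -0.3901  0.1674] floor spout-up deg 2.25 yaw -25.9 roll -0.5 lip [ 0.6647 -0.3536  0.1585] q [ 0.06  0.8   0.69  1.55 -0.91  0.61  2.27]
```

```bash
python3 -m handwheel '[[0.5,-0.2,1,0],[1,-0.4,2,0],[1.5,-0.7,2.5,0],[1.8,-0.8,2.5,0],[1.8,-0.8,2.5,0],[1.8,-0.8,2.5,0],[1.8,-0.8,2.5,0],[1.8,-0.8,2.5,0],[1.8,-0.8,2,0],[1.8,-0.8,1,0]]' >/dev/null;python3 -m handwheel '[[1.8,-0.8,0,0],[2,-0.9,0.5,0],[3,-1.4,0.7,0]]' >/dev/null; python3 mon.py
```

```text
diff per 10 rows from 120 [2, 2, 1, 1, 1, 1, 1, 1, 1, 1, 7, 1, 18, 8, 5, 4, 6, 22, 40, 30]
prof [76, 75, 75, 74, 74, 73, 73, 73, 72, 72, 72, 72, 72, 72, 72, 72, 76, 92, 92, 92, 100, 130, 145, 145, 143, 142, 142, 142, 139, 106, 103, 109, 117, 105]
tcp [ 0.9322 -0.4766  0.3687] floor spout-up deg 0.31 yaw -26.1 roll -0.5 lip [ 0.8575 -0.44    0.357 ] q [ 0.37  1.12  0.98  0.19 -0.95  1.42  1.65]
```

```bash
python3 -m handwheel '[[3.4,-1.6,0.8,0]]' >/dev/null; python3 mon.py; python3 -m handwheel '[[0,0,0,0],[0,0,0,0],[0,0,0,0]]' >/dev/null; python3 mon.py
```

```text
diff per 10 rows from 120 [1, 1, 1, 1, 1, 1, 1, 1, 1, 5, 4, 3, 21, 8, 5, 5, 5, 20, 23, 20]
prof [77, 77, 76, 76, 75, 75, 74, 74, 74, 74, 74, 73, 73, 73, 74, 74, 87, 94, 94, 96, 125, 147, 151, 150, 148, 147, 145, 147, 134, 88, 84, 100, 123, 117]
tcp [ 0.9448 -0.478   0.3685] floor spout-up deg -1.48 yaw -25.8 roll -0.6 lip [ 0.8703 -0.442   0.3543] q [ 0.36  1.14  1.04  0.19 -1.01  1.39  1.65]
diff per 10 rows from 120 [0, 0, 0, 0, 0, 0, 0, 0, 0, 2, 0, 1, 6, 3, 3, 3, 2, 23, 22, 20]
prof [77, 77, 76, 76, 75, 75, 74, 74, 74, 74, 74, 74, 74, 73, 74, 74, 88, 95, 95, 96, 130, 145, 151, 149, 147, 148, 148, 146, 143, 94, 83, 92, 119, 122]
tcp [ 0.9437 -0.4778  0.3703] floor spout-up deg -1.42 yaw -25.8 roll -0.6 lip [ 0.8691 -0.4417  0.3561] q [ 0.36  1.13  1.03  0.19 -1.    1.39  1.65]
```

```bash
python3 -m handwheel '[[0,0,0,0],[0,0,0,0],[0,0,0,0]]' >/dev/null; python3 mon.py|head -2;  python3 -m handwheel '[[1.8,-0.8,0.5,0]]' >/dev/null; python3 -m handwheel '[[0,0,0,0],[0,0,0,0]]' >/dev/null; python3 mon.py;python3 -m handwheel '[[0,0,0,0],[0,0,0,0]]' >/dev/null; python3 mon.py
```

```text
diff per 10 rows from 120 [0, 0, 0, 0, 0, 0, 0, 0, 0, 1, 0, 1, 3, 2, 2, 2, 2, 5, 2, 2]
prof [77, 77, 76, 76, 75, 75, 74, 74, 74, 74, 74, 74, 73, 74, 74, 74, 89, 94, 95, 96, 131, 147, 153, 150, 149, 148, 146, 144, 142, 93, 84, 93, 120, 121]
diff per 10 rows from 120 [0, 0, 0, 0, 0, 0, 0, 0, 0, 3, 1, 6, 3, 2, 2, 2, 3, 16, 10, 9]
prof [78, 77, 77, 76, 76, 75, 75, 75, 75, 74, 74, 74, 74, 74, 74, 76, 93, 96, 96, 106, 133, 148, 154, 151, 151, 148, 147, 146, 132, 82, 82, 100, 125, 119]
tcp [ 0.9493 -0.4802  0.3676] floor spout-up deg -2.18 yaw -25.9 roll -0.6 lip [ 0.8749 -0.4442  0.3523] q [ 0.36  1.14  1.06  0.19 -1.03  1.38  1.65]
diff per 10 rows from 120 [0, 0, 0, 0, 0, 0, 0, 0, 0, 1, 0, 0, 0, 0, 0, 0, 0, 2, 2, 4]
prof [78, 77, 77, 76, 76, 75, 75, 75, 75, 75, 74, 74, 74, 74, 75, 75, 93, 96, 96, 106, 133, 148, 154, 151, 151, 148, 147, 147, 133, 83, 84, 102, 126, 120]
tcp [ 0.9493 -0.4801  0.368 ] floor spout-up deg -2.2 yaw -25.8 roll -0.6 lip [ 0.8749 -0.4441  0.3527] q [ 0.36  1.14  1.06  0.19 -1.03  1.38  1.65]
```

```bash
python3 -m handwheel '[[1.8,-0.8,0.5,0]]' >/dev/null; python3 -m handwheel '[[0,0,0,0],[0,0,0,0]]' >/dev/null; python3 mon.py;python3 -m handwheel '[[0,0,0,0],[0,0,0,0]]'; python3 mon.py
```

```text
diff per 10 rows from 120 [0, 0, 0, 0, 0, 0, 0, 0, 0, 3, 1, 6, 3, 2, 2, 2, 8, 21, 14, 12]
prof [79, 78, 78, 77, 77, 76, 76, 76, 76, 75, 75, 75, 75, 75, 75, 79, 96, 97, 97, 114, 133, 150, 155, 152, 151, 150, 152, 149, 100, 84, 89, 118, 129, 122]
tcp [ 0.9549 -0.4819  0.3666] floor spout-up deg -3.0 yaw -25.9 roll -0.6 lip [ 0.8807 -0.446   0.3501] q [ 0.36  1.15  1.08  0.19 -1.05  1.36  1.66]
clock: 23.6
tool_pos: [0.9549, -0.4819, 0.3669]
ee_rot: [0.216, 0.939, -0.063, 0.26]
contact_force: [0.6, 0.4, -2.9]
opening: 0.0287
grip_force: 101.0
diff per 10 rows from 120 [0, 0, 0, 0, 0, 0, 0, 0, 0, 1, 0, 0, 2, 0, 0, 1, 3, 3, 2, 3]
prof [79, 78, 78, 77, 77, 76, 76, 76, 76, 75, 75, 75, 75, 75, 75, 80, 96, 97, 97, 114, 133, 154, 156, 152, 151, 150, 150, 147, 96, 84, 90, 120, 130, 123]
tcp [ 0.9549 -0.4819  0.367 ] floor spout-up deg -3.02 yaw -25.8 roll -0.6 lip [ 0.8807 -0.4459  0.3505] q [ 0.36  1.15  1.08  0.19 -1.05  1.36  1.66]
```

```bash
python3 -m handwheel '[[1.8,-0.8,0.5,0],[0,0,0,0]]' >/dev/null; python3 mon.py;python3 -m handwheel '[[0,0,0,0],[0,0,0,0]]' >/dev/null; python3 mon.py
```

```text
diff per 10 rows from 120 [0, 0, 0, 0, 0, 0, 0, 0, 0, 4, 1, 7, 8, 4, 4, 4, 21, 12, 16, 13]
prof [79, 79, 78, 78, 77, 77, 77, 77, 76, 76, 76, 76, 76, 76, 76, 86, 98, 98, 98, 126, 142, 158, 159, 157, 154, 153, 151, 125, 82, 84, 101, 130, 124, 125]
tcp [ 0.9607 -0.4836  0.3652] floor spout-up deg -3.82 yaw -25.8 roll -0.6 lip [ 0.8867 -0.4478  0.3476] q [ 0.36  1.15  1.09  0.19 -1.07  1.34  1.66]
diff per 10 rows from 120 [0, 0, 0, 0, 0, 0, 0, 0, 0, 2, 0, 2, 2, 3, 2, 2, 27, 12, 16, 12]
prof [79, 79, 78, 78, 78, 77, 77, 77, 76, 76, 76, 76, 76, 76, 76, 86, 98, 98, 98, 124, 143, 156, 156, 154, 153, 152, 147, 88, 84, 90, 120, 131, 126, 112]
tcp [ 0.9604 -0.4837  0.3658] floor spout-up deg -3.84 yaw -25.8 roll -0.6 lip [ 0.8865 -0.4478  0.3481] q [ 0.36  1.15  1.09  0.19 -1.07  1.34  1.66]
```

```bash
python3 -m handwheel '[[-2,0.9,-1,0],[-2.3,1.05,-2.2,0],[-2.3,1.05,-2.2,0],[-2.3,1.05,-2.2,0],[-2.3,1.05,-2.2,0],[-2.3,1.05,-2.2,0],[-2.3,1.05,-2.2,0],[-2.4,1.1,-2,0],[-2.5,1.1,-1.5,0],[-2.6,1.15,-1.3,0]]'; python3 -c "from h import *;chute()"
```

```text
clock: 25.15
tool_pos: [0.7417, -0.3835, 0.1858]
ee_rot: [0.215, 0.937, -0.064, 0.268]
contact_force: [-1.1, -1.4, -2.3]
opening: 0.0281
grip_force: 101.0
tcp [ 0.7417 -0.3835  0.1858] floor spout-up deg -4.0 yaw -25.8 roll -0.5 lip [ 0.6678 -0.3477  0.1679] q [ 0.04  0.75  0.66  1.65 -1.07  0.48  2.44]
```

```bash
python3 -m handwheel '[[-4.2,1.85,0.4,0],[-4.2,1.85,0.4,0],[-4.3,1.9,0,0],[-4.3,1.9,0,0],[0,0,0,0],[0,0,0,0],[0,0,0,0],[0,0,0,0],[0,0,0,0],[0,0,0,0]]'; python3 -c "from h import *;chute()"; python3 -m handwheel '[[0,0,0,0],[0,0,0,0],[0,0,0,0],[0,0,0,0],[0,0,0,0]]'>/dev/null; python3 mon.py; python3 -c "
from h import *
w=robot.read_camera('wrist');cv2.imwrite('pics/w3.png',w[:,:,::-1])"
```

```text
clock: 26.15
tool_pos: [0.5751, -0.3114, 0.1997]
ee_rot: [0.216, 0.938, -0.063, 0.264]
contact_force: [0.4, 0.2, -1.9]
opening: 0.0285
grip_force: 101.2
tcp [ 0.5751 -0.3114  0.1997] floor spout-up deg -3.5 yaw -25.9 roll -0.5 lip [ 0.5011 -0.2755  0.1825] q [ 0.14  0.44  0.38  2.09 -1.09  0.17  2.6 ]
diff per 10 rows from 120 [14, 13, 13, 13, 13, 13, 12, 12, 12, 19, 17, 26, 32, 28, 28, 28, 38, 41, 19, 32]
prof [65, 65, 65, 64, 64, 64, 64, 63, 63, 63, 63, 63, 63, 63, 63, 66, 80, 81, 81, 92, 109, 127, 128, 126, 125, 123, 125, 123, 122, 121, 119, 120, 105, 67]
tcp [ 0.5747 -0.3113  0.2   ] floor spout-up deg -3.52 yaw -25.9 roll -0.5 lip [ 0.5008 -0.2754  0.1828] q [ 0.14  0.44  0.38  2.09 -1.09  0.17  2.6 ]
```

```bash
python3 -m handwheel '[[1.5,-0.7,2,0],[2,-1,2,0],[2,-1,2,0],[1,1,0,0.05],[0,3,0,0.06],[0,4,0,0.06],[0,4,0,0.06],[0,4,0,0.06],[0,4,0,0.06],[0,4,0,0.06]]'>/dev/null; python3 -m handwheel '[[0,4,0,0.06],[0,3,-1,0.05],[0,2,-2,0],[0,1,-3,0],[0,0,-3,0],[0,0,-3,0],[0,0,0,0]]'; python3 -c "from h import *;chute()"
```

```text
clock: 28.45
tool_pos: [0.6522, 0.0007, 0.1638]
ee_rot: [-0.033, 0.969, 0.008, 0.246]
contact_force: [-0.8, 0.5, -1.7]
opening: 0.0285
grip_force: 102.1
tcp [0.6522 0.0007 0.1638] floor spout-up deg -0.52 yaw 4.0 roll -0.3 lip [ 0.5694 -0.0051  0.1509] q [-0.29  0.5   0.31  2.08 -1.09  0.17  2.63]
```

```bash
python3 -m handwheel '[[0,-0.7,-2.5,0],[0,-0.7,-2.5,0],[0,-0.6,-2.5,0],[0,0,-2,0],[0,0,0,0],[0,0,0,0]]'; python3 -c "from h import *;chute()"
```

```text
clock: 29.05
tool_pos: [0.6718, -0.0214, 0.1033]
ee_rot: [-0.034, 0.976, 0.011, 0.215]
contact_force: [0.4, -0.2, -2.0]
opening: 0.0284
grip_force: 102.1
tcp [ 0.6718 -0.0214  0.1033] floor spout-up deg 3.12 yaw 4.1 roll 0.1 lip [ 0.5883 -0.0274  0.0957] q [-0.17  0.61  0.21  2.02 -1.09  0.17  2.67]
```

```bash
python3 -m handwheel '[[-1,0,-2,0],[-1,0,-2,0],[-1,0,-1.5,0],[-1,0,-1,0],[0,0,0,0],[0,0,0,0]]'; python3 -c "from h import *;chute()"
```

```text
clock: 29.65
tool_pos: [0.6526, -0.0249, 0.0662]
ee_rot: [-0.035, 0.982, 0.014, 0.184]
contact_force: [0.3, 0.4, -1.7]
opening: 0.0284
grip_force: 102.1
tcp [ 0.6526 -0.0249  0.0662] floor spout-up deg 6.71 yaw 4.3 roll 0.6 lip [ 0.5689 -0.0312  0.0639] q [-0.14  0.66  0.19  2.04 -1.09  0.17  2.68]
```

```bash
python3 -m handwheel '[[-1,0,-1,0],[-1,0,-1,0],[-0.8,0,-1,0],[0,0,0,0],[0,0,0,0]]'; python3 -c "from h import *;chute()"
```

```text
clock: 30.15
tool_pos: [0.6362, -0.0266, 0.0512]
ee_rot: [-0.036, 0.985, 0.016, 0.168]
contact_force: [-0.0, 0.5, -1.3]
opening: 0.0285
grip_force: 102.1
tcp [ 0.6362 -0.0266  0.0512] floor spout-up deg 8.63 yaw 4.4 roll 0.8 lip [ 0.5524 -0.0331  0.0517] q [-0.13  0.67  0.18  2.06 -1.09  0.17  2.69]
```

```bash
python3 -m handwheel '[[0.2,0,-1,0],[0.2,0,-0.7,0],[0.2,0,-0.5,0],[0,0,0,0],[0,0,0,0]]'; python3 -c "from h import *;chute()"
```

```text
clock: 30.65
tool_pos: [0.6462, -0.027, 0.0341]
ee_rot: [-0.036, 0.986, 0.017, 0.162]
contact_force: [-2.9, 0.5, 3.6]
opening: 0.0285
grip_force: 103.2
tcp [ 0.6462 -0.027   0.0341] floor spout-up deg 9.26 yaw 4.5 roll 1.0 lip [ 0.5624 -0.0336  0.0355] q [-0.12  0.71  0.17  2.03 -1.09  0.17  2.69]
```

```bash
python3 -m handwheel '[[0,0,0,0],[0,0,0,0],[0,0,0,0],[0,0,0,0],[0,0,0,0]]' 0.3; python3 -m handwheel '[[0,0,1,0],[0,0,2,0],[0,0,3,0],[0,0,4,0],[0,0,4,0],[0,0,4,0],[0,0,4,0],[0,3,2,0],[0,4,0,0],[0,4,0,0]]'; python3 -m handwheel '[[0,4,0,0],[0,4,0,0],[0,4,0,0],[0,4,0,0],[0,0,0,0],[0,0,0,0]]' >/dev/null
python3 - <<'E'
from h import *
a=robot.read_camera("top");b=robot.read_camera("side")
f=lambda i,y,x,h,w:cv2.resize(i[y:y+h,x:x+w,::-1],(400,300),interpolation=cv2.INTER_CUBIC)
j=f(a,170,445,45,60); j=cv2.convertScaleAbs(j,alpha=2,beta=10)
cv2.imwrite("pics/fin.png",np.vstack([np.hstack([j,f(a,80,310,150,200)]),np.hstack([cv2.convertScaleAbs(f(b,250,360,60,80),alpha=1.6),f(b,160,330,150,200)])]))
E
```

```text
clock: 31.15
tool_pos: [0.6462, -0.0271, 0.0341]
ee_rot: [-0.036, 0.986, 0.017, 0.162]
contact_force: [-0.4, -0.0, 0.4]
opening: 0.0554
grip_force: 0.0
clock: 32.15
tool_pos: [0.6463, 0.0839, 0.2753]
ee_rot: [-0.036, 0.986, 0.017, 0.163]
contact_force: [1.0, 0.2, -0.4]
opening: 0.0557
grip_force: 0.0
```

View pics/fin.png

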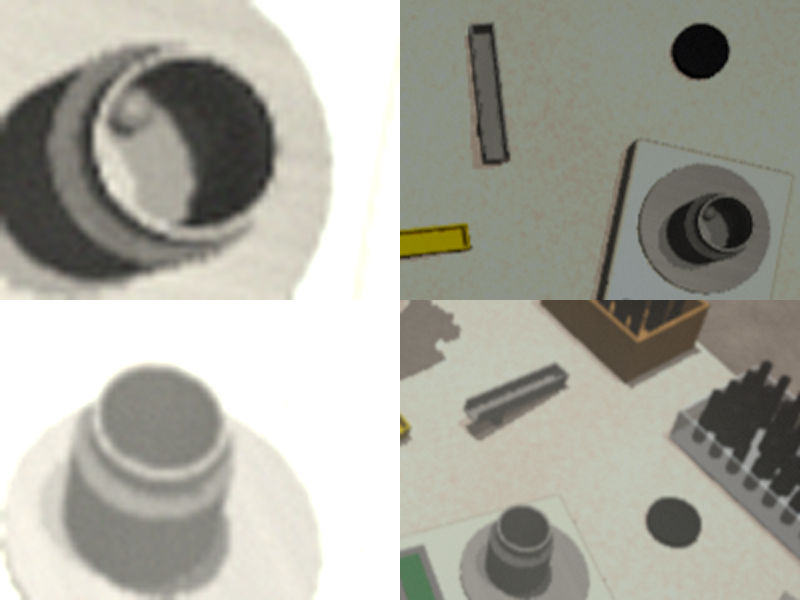

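The jar is upright with at least one ball visible inside it, at (130,108) in the top-left panel. The far half of the jar's inside is in shadow, and no loose ball shows on the bench, pan or balance. The chute stands empty and released on its feet.

```bash
python3 -c "
from plant import robot
print(robot.sign_off())"
```

```text
the job is handed in; nothing more can be done
None
```

I handed the job in at about 33 s: the empty chute stands released on its feet and the jar is upright, but I could see only one ball in it; the other left the chute too and is most likely in the jar's shadowed half, as none showed loose.

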